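# Pin the rotary index head

### The arm

A 7-joint arm with a two-finger parallel gripper is mounted at the origin on a cart in front of the work surface, level with it; the furniture and walls round the work are solid. World frame = base frame: x ahead of the robot, y to its left, z up, the work surface at z = 0. Lengths are in m, angles in rad, forces in N, time in s.
With the tool pointing down it reaches from about 0.35 to 0.9 m from the base axis. Payload 8.1 kg.
Tool frame: the origin (TCP) lies on the centre line of the jaws, within the pads' length; the fingertips stand 19 mm ahead of it and the grasp point (between the pads) is the TCP (arm.tip_reach is the distance from the TCP to the fingertips, in m); z points along the fingers, y is the line along which they close (so a half turn about z gives the same grasp; the last joint's range is limited). The gripper opens to 92 mm and grips with 3 to 60 N. Pads are 19 mm wide; open, the fingers measure 130 mm over their backs; the gripper's body (75 mm by 190 mm) begins 47 mm behind the grasp point.
Start: joints at [-1.304, 0.434, 0.025, 1.573, -0.012, 1.134, -0.075], TCP at [0.226, 0.583, 0.246] pointing down, gripper open.
Joint ranges: [-2.62, 2.62], [-0.44, 2.09], [-1.27, 1.32], [0.08, 2.57], [-1.32, 4.46], [0.12, 2], [-2.74, 2.74]. Speed limits (rad/s): [2.22, 2.22, 3.01, 3.01, 3.14, 3.14, 3.14].

### API

Orientations are given as a rotation vector (axis times angle).
In Python, from cell import arm gives the robot as it stands.
- The arm moves only by the tool arm_command, never from a script. Its argument "targets" is a list that holds one entry, the list of rows, each a list of 6 numbers: the shift along the tool's x, y, z in m, then the turn, a rotation vector about the tool's x, y, z in rad. A call has 1 to 10 rows; each row shifts and turns the commanded pose from where the row before left it, along the tool's axes as they then stand; what a row does not reach is not made up. A row lasts 1/8 s, in which the tool goes at most 62.5 mm and 10.7 degrees, less where a joint would pass 70% of its speed; a pose out of reach is approached as far as the arm can. A call with a gripper value outside its range is refused whole. "jaw" is the finger opening in m, from 0 to 0.0918, set as the call begins (left out, the last holds). The fingers move at their own pace and stop on an object; "newtons" is the grip in N (left out, the last holds). Time passes only in rows, so rows that do not move let the fingers close. It gives the time, the measured TCP pose, the force, the opening and the grip force at its end, in the units of the state.
- arm.observe(): the state, without advancing time (a new reading comes with each control period).
- arm.get_image(name): name is "scene" or "top" or "wrist"; returns a dict with "pixels" (384x512x3 uint8, red, green, blue), "z_map" (384x512 float32, m along the optical axis (not along the pixel's ray), 0 where there is no reading), "fx", "fy", "cx", "cy" (pixels), "xyz" and "rotation" of the camera in the world; the wrist camera has in their place "T_tool_cam" (4x4, takes a point from camera to tool coordinates, whose origin is the TCP and whose axes are the flange's). Camera axes: x right, y down, z forward; pixel columns grow to the right and rows downward; lengths in m; the calibration is good to about 2 mm. A picture is of the moment at which its call begins: read the wrist's pose just before it.
- arm.sign_off(): hands the job in; it is judged then, once.
The state is a dict: "clock": time; "joints": joint angles; "dq": joint speeds; "joint_efforts": joint torques, N m; "position": TCP position; "ee_rot": TCP orientation; "force": force on the tool from outside, world axes, zero at the start; "ft_torque": the same for the moment, N m; "width": opening from 0.0 (shut) to 1.0 (fully open); "gripper_force": force on a finger pad.
Only numpy, scipy, OpenCV 4.12 (cv2) and the standard library are available. Lean on these libraries where they do the work, as an engineer would, in place of code of your own. Each camera call takes 0.05 s, during which the arm holds its last target. There are 200 camera calls.

### The job

Lock the rotary index head: stand the long index pin in the guide bush of its cover, turn the crank gently until one of the hidden collar's holes comes round and the pin drops in, then press the pin fully home so that its head sits on the bush. Force nothing: stop cranking as soon as the pin catches, and do not ram the pin down.

Things in the scene. Friction and masses are not known exactly. Their poses are not given: they have to be found in the camera images.
- index_head: Rotary index head screwed to the table: square dark housing 160 x 160 mm on a foot 160 (x) x 210 (y) mm, bare aluminium cover (top at z = 49 mm), a steel crank on its central spindle. Origin: centre of the underside, z up = spindle axis; the guide bush is at x = -64 mm, y = 0; the crank starts within 12 degrees of +x, on the side away from the bush.
- guide_mouth (a point): Centre of the mouth of the guide bush, a short dark steel tube 23 mm across, 4 mm proud of the cover, 53 mm above the table. Bore 13.2 mm wide, 18 mm long, vertical, open below onto the collar. A pin standing on the collar has its nose 18.5 mm below this point; home, 43 mm below it.
- collar_top (a point): Spindle axis at the top face of the steel collar hidden under the cover, 34.5 mm above the table. The collar turns with the crank; it is 12 mm thick and has four equal through holes, 13.6 mm wide, 90 degrees apart on the 64 mm circle of the bush, at no fixed angle to the crank. At the start the next hole is 20 to 70 degrees from the bush, whichever way it is turned.
- bottom_bore (a point): Mouth of the hidden bottom bore under the collar, in line with the guide bush, 22 mm above the table; 13.4 mm wide. A spring ball in it stops a dropped pin about 9 mm short of home (nose about 19 mm above the table); pressing it past takes about 6 to 12 N and the ball then holds the pin.
- index_pin: The long index pin (loose, 80 g): steel shank 12 mm across, 43 mm long, with a tapered nose (9 mm across at the tip, taper 3 mm long), under a knurled dark head 20 mm across and 12 mm tall. Origin: tip of the nose, z along the pin towards the head. It starts in one end bore of the pin stand.
- pin_head (a point): Centre of the index pin's head, 49 mm above its nose: where to grip it.
- short_pin: A shorter pin with the same head (shank 26 mm long), in the other end bore of the stand; not for this job. Origin: tip of the nose, z up.
- pin_stand: Dark steel block 140 (x) x 40 (y) x 28 mm, fixed, with three upright bores 13 mm wide, 20 mm deep, in a row along its x at -45, 0 and 45 mm; the pins stand in the end ones. The index pin's head is there 51 to 63 mm above the table, the short pin's 34 to 46 mm. Origin: centre of the underside, z up.
- crank_handle (a point): Middle of the crank's upright black handle, 84 mm above the table, 55 mm from the spindle axis: a round sleeve 18 mm across, z = 66 to 100 mm, that spins freely on its stud. The crank arm under it is 16 mm wide, z = 56 to 65 mm. It turns either way with a drag of about 3 N at the handle and stays where it is left. When the pin is caught the crank stops dead.

How it is judged:
On the way, in this order (a step that is already met when the one before it is completed fails the run):
1. the index pin stands released in the guide bush, resting on the collar (z of index_pin in the frame of index_head between 0.029 and 0.038 m and horizontal distance between index_pin and guide_mouth below 0.005 m and contact force between index_pin and the fingers below 0.1 N), for 0.2 s.
2. the pin has dropped through a hole of the collar (z of index_pin in the frame of index_head below 0.0235 m and horizontal distance between index_pin and guide_mouth below 0.005 m), for 0.2 s.
At the end, for the whole second after the job is handed in: The index pin is home in the guide bush, through the collar: its head within 2.5 mm of the bush, its nose within 3 mm of the bush's axis, upright within 0.1 rad, at rest and released (z of index_pin in the frame of index_head below 0.0125 m and horizontal distance between index_pin and guide_mouth below 0.003 m and angle between index_pin's own z axis and vertical below 0.1 rad and linear speed of index_pin below 0.02 m/s); the robot touches nothing.
It fails at once if the pin is forced: more than 45 N between the index pin and the index head, its contacts with bush, collar and bore added up (contact force between index_pin and index_head above 45 N).
It also fails if it takes over 67 s, if anything falls off the work surface, if the arm or the gripper's body presses on something with over 40 N, if the wrist force passes 120 N, or if a joint passes its speed limit or range.

## Working session

There is one attempt and no reset: what is moved stays moved. The work goes in short steps, Python scripts to look and compute and a tool call to move; the robot and the scene stay as the last step left them, time stands still between calls to the robot, and variables do not carry over. Pictures are saved under pics/ and viewed, at most 10 in all, crops included, and the job is handed in when it is done.

Besides the shell and the picture viewer there is one more tool, called after ">>>" by a JSON object that holds its "name" and its "arguments", one argument or row to a line. arm_command: Moves the arm, as the interface text tells. Its arguments: {"type":"object","properties":{"targets":{"type":"array","items":{"type":"array","items":{"type":"array","items":{"type":"number"}}}},"jaw":{"type":"number"},"newtons":{"type":"number"}},"required":["targets"]}

```bash
mkdir -p pics; cat > h.py <<'E'
import numpy as np,cv2
from scipy.spatial.transform import Rotation as R
from cell import arm
def get(n):
    s=arm.observe(); im=arm.get_image(n)
    if n=='wrist':
        T=np.eye(4);T[:3,:3]=R.from_rotvec(s['ee_rot']).as_matrix();T[:3,3]=s['position']
        C=T@np.array(im['T_tool_cam'])
    else:
        C=np.eye(4);r=np.array(im['rotation'])
        C[:3,:3]=r if r.shape==(3,3) else R.from_rotvec(r).as_matrix();C[:3,3]=im['xyz']
    im['C']=C;return im
def ray(im,u,v,z):
    d=im['C'][:3,:3]@np.array([(u-im['cx'])/im['fx'],(v-im['cy'])/im['fy'],1]);o=im['C'][:3,3]
    return o+d*(z-o[2])/d[2]
def cloud(im):
    v,u=np.mgrid[:384,:512];z=im['z_map']
    p=np.stack([(u-im['cx'])/im['fx']*z,(v-im['cy'])/im['fy']*z,z],-1)
    return p@im['C'][:3,:3].T+im['C'][:3,3]
def save(im,n): cv2.imwrite('pics/'+n,im['pixels'][...,::-1])
E
python3 - <<'E'
from h import *
s=arm.observe();print(s)
a=[]
for n in ('top','scene'):
    im=get(n);a.append(im['pixels'][...,::-1]);print(n,im['C'].round(3),im['fx'])
    np.save(n+'.npy',im,allow_pickle=True)
    save(im,n+'0.png')
E
```

```text
{'clock': 0.0, 'joints': array([-1.30363073,  0.43522981,  0.02496367,  1.57413952, -0.0115869 ,
        1.13400298, -0.07510929]), 'dq': array([ 7.95514038e-05,  1.22817887e-03, -3.75314207e-04, -6.22489322e-04,
        5.31030355e-04, -1.63276459e-03,  4.29374988e-05]), 'joint_efforts': array([-2.32982835e-03, -6.67852306e+01,  9.83619355e-01, -3.14472306e+01,
       -6.07019663e-02,  4.29723586e-02,  1.41685241e-04]), 'position': array([0.22574165, 0.58226431, 0.24492421]), 'ee_rot': array([-5.77597337e-01, -3.08788950e+00,  2.55770302e-03]), 'force': array([-0.04219821, -0.01511208,  0.40014819]), 'ft_torque': array([-0.02534943,  0.02540282,  0.00883745]), 'gripper_force': 0.0, 'width': 0.9983253478247844}
top [[-0.017 -0.995  0.099  0.41 ]
 [-1.     0.017  0.004  0.133]
 [-0.006 -0.099 -0.995  1.21 ]
 [ 0.     0.     0.     1.   ]] 442.45244158112206
scene [[ 0.789 -0.257  0.558  0.042]
 [-0.614 -0.357  0.704 -0.477]
 [ 0.019 -0.898 -0.439  0.463]
 [ 0.     0.     0.     1.   ]] 366.49269808567004
```

View pics/top0.png

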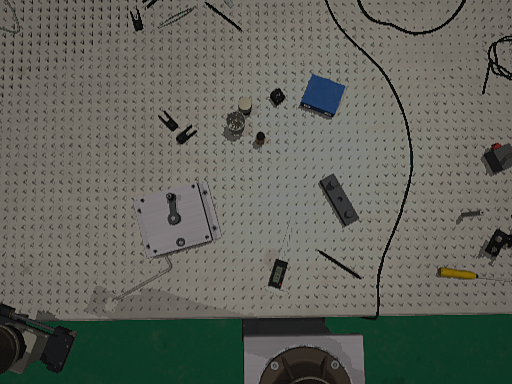

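View pics/scene0.png

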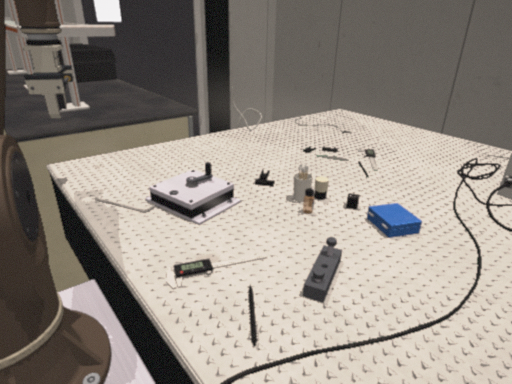

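The top view shows the index head near (175,218), with the bush at (180,241) and the crank handle at (171,197). The stand is near (338,200). In the scene view the taller pin is at the stand's far end, (331,242), which is the end near (326,181) in the top view.

```bash
python3 - <<'E'
from h import *
im=np.load('top.npy',allow_pickle=True).item()
for n,u,v,z in (('bush',180,241.5,.053),('handle',171,197,.1),('spindle',174,217,.06),('pin',326,181,.063),('short',351,217,.046),('standc',338,200,.028)):
    print(n,ray(im,u,v,z).round(4), cloud(im)[int(v),int(u)].round(3))
sc=np.load('scene.npy',allow_pickle=True).item()
print(ray(sc,331,241,.06),ray(sc,318,272,.046))
a=cv2.resize(im['pixels'][160:260,120:230,::-1],None,fx=5,fy=5,interpolation=cv2.INTER_CUBIC)
b=cv2.resize(im['pixels'][165:235,310:365,::-1],None,fx=5,fy=5,interpolation=cv2.INTER_CUBIC)
b=cv2.copyMakeBorder(b,0,150,0,0,cv2.BORDER_CONSTANT)
cv2.imwrite('pics/c.png',np.hstack([a,b])[:, :800])
s=arm.observe();print(R.from_rotvec(s['ee_rot']).as_matrix().round(3)); w=get('wrist');print(np.array(w['T_tool_cam']).round(3),w['fx'])
E
```

```text
bush [0.4041 0.3188 0.053 ] [0.405 0.322 0.034]
handle [0.5163 0.3338 0.1   ] [0.516 0.334 0.101]
spindle [0.4678 0.3332 0.06  ] [0.467 0.331 0.072]
pin [ 0.5547 -0.0644  0.063 ] [ 0.559 -0.071  0.026]
short [ 0.4605 -0.1296  0.046 ] [ 0.461 -0.13   0.043]
standc [ 0.5073 -0.1007  0.028 ] [ 0.509 -0.105  0.007]
[ 0.54782258 -0.08671126  0.06      ] [ 0.46815453 -0.12827249  0.046     ]
[[-0.932  0.361 -0.   ]
 [ 0.361  0.932 -0.001]
 [-0.    -0.001 -1.   ]]
[[ 0.    -0.969 -0.246  0.067]
 [ 1.     0.    -0.001  0.001]
 [ 0.001 -0.246  0.969 -0.139]
 [ 0.     0.     0.     1.   ]] 281.97968307849214
```

View pics/c.png

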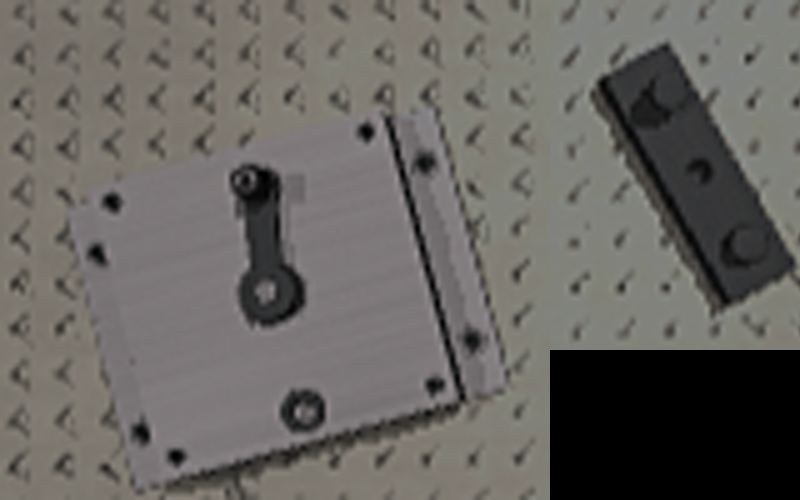

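>>> {"name": "arm_command", "arguments": {
  "targets": [
    [[0,0,0,0,0,-0.157],[0,0,0,0,0,-0.157],[0,0,0,0,0,-0.157],[0,0,0,0,0,-0.157],[-0.0215,-0.051,0,0,0,0],[-0.0215,-0.051,0,0,0,0],[-0.0215,-0.051,0,0,0,0],[-0.0215,-0.051,0,0,0,0],[-0.0215,-0.051,0,0,0,0],[-0.0215,-0.051,0,0,0,0]]
  ]
}}

```text
clock: 1.4
position: [0.4296, 0.3182, 0.2457]
ee_rot: [-0.404, 3.115, 0.0]
force: [0.2, 0.5, 0.3]
width: 0.999
gripper_force: 0.0
```

```bash
python3 - <<'E'
from h import *
im=get('wrist');save(im,'w1.png');np.save('w1.npy',im,allow_pickle=True)
s=arm.observe();print(s['clock'],s['position'],R.from_rotvec(s['ee_rot']).as_matrix().round(3),s['joints'])
E
```

```text
1.45 [0.43497395 0.31053466 0.24569157] [[-0.969 -0.247  0.003]
 [-0.247  0.969 -0.004]
 [-0.002 -0.005 -1.   ]] [-0.7158344   0.28950483 -0.00940609  1.79283087  0.00865725  1.06003425
  1.09092916]
```

View pics/w1.png

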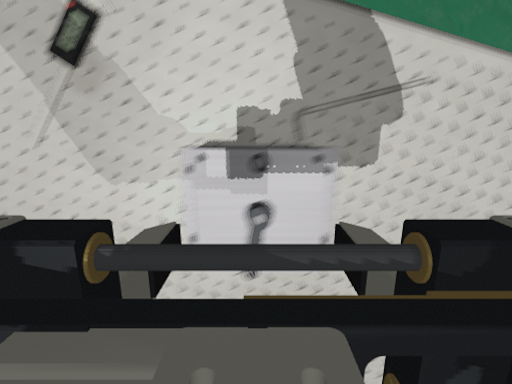

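The wrist view shows the bush near (260,161), the spindle hub near (259,211), and the cover edges at columns 186 and 334. The arm was still settling, so I'll retake it at rest.

>>> {"name": "arm_command", "arguments": {
  "targets": [
    [[0,0,0,0,0,0],[0,0,0,0,0,0]]
  ]
}}

```text
clock: 1.7
position: [0.4279, 0.3208, 0.2456]
ee_rot: [0.407, -3.115, -0.001]
force: [0.7, 0.6, -0.0]
width: 1.0
gripper_force: 0.0
```

```bash
python3 - <<'E'
from h import *
im=get('wrist');np.save('w1.npy',im,allow_pickle=True)
s=arm.observe();print(s['clock'],s['position'],s['ee_rot'])
a=cv2.resize(im['pixels'][135:285,175:345,::-1],None,fx=4,fy=4,interpolation=cv2.INTER_CUBIC)
cv2.imwrite('pics/w2.png',a)
E
```

```text
1.75 [0.42770135 0.32112056 0.24560399] [ 4.07854524e-01 -3.11444039e+00 -7.23180237e-04]
```

View pics/w2.png

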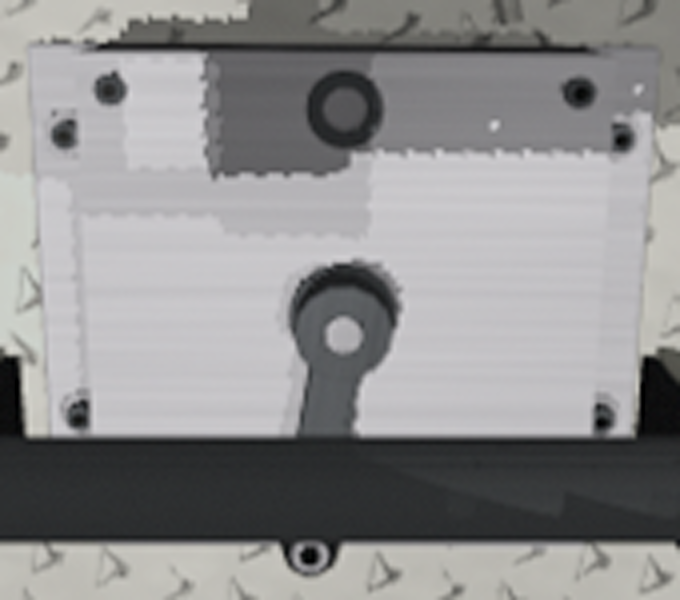

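Refined: the bush ring is centred at (260.6,161.9), the spindle end at (260.4,218.4), and the handle top at (251.9,273.4).

```bash
python3 - <<'E'
from h import *
w=np.load('w1.npy',allow_pickle=True).item();t=np.load('top.npy',allow_pickle=True).item()
c=cloud(w);print('hub z',c[218,260],c[162,261],c[230,258])
b=ray(w,260.6,161.9,.053);print('bush',b,ray(t,180.2,241.6,.053))
for z in(.065,.07,.073):print('sp',ray(w,260.4,218.4,z),ray(t,173,218,z))
h=ray(w,251.9,273.4,.1);print('handle',h,ray(t,169.2,195.8,.1))
print('pin',ray(t,331.8,183.8,.063))
print(arm.observe()['position'],R.from_rotvec(arm.observe()['ee_rot']).as_matrix().round(4))
E
```

```text
hub z [0.46455881 0.33482757 0.06893325] [0.40459355 0.32034626 0.03507065] [0.48099708 0.33678179 0.06528395]
bush [0.40251058 0.31906262 0.053     ] [0.40384188 0.31831668 0.053     ]
sp [0.46617523 0.33579242 0.065     ] [0.46498717 0.33495106 0.065     ]
sp [0.46457411 0.33530716 0.07      ] [0.46474691 0.33407084 0.07      ]
sp [0.46361345 0.335016   0.073     ] [0.46460275 0.33354271 0.073     ]
handle [0.51978438 0.33997999 0.1       ] [0.51945811 0.33837788 0.1       ]
pin [ 0.54710091 -0.07923176  0.063     ]
[0.42770135 0.32112056 0.24560399] [[-9.663e-01 -2.575e-01 -6.000e-04]
 [-2.575e-01  9.663e-01  4.000e-04]
 [ 5.000e-04  5.000e-04 -1.000e+00]]
```

>>> {"name": "arm_command", "arguments": {
  "targets": [
    [[-0.0012,-0.0417,0.0046,0,0,0],[-0.0012,-0.0417,0.0046,0,0,0],[-0.0012,-0.0417,0.0046,0,0,0],[-0.0012,-0.0417,0.0046,0,0,0],[-0.0012,-0.0417,0.0046,0,0,0],[-0.0012,-0.0417,0.0046,0,0,0],[-0.0012,-0.0417,0.0046,0,0,0],[-0.0012,-0.0417,0.0046,0,0,0],[-0.0012,-0.0417,0.0046,0,0,0],[-0.0012,-0.0417,0.0046,0,0,0]]
  ]
}}

```text
clock: 3.0
position: [0.5475, -0.0797, 0.1995]
ee_rot: [-0.409, 3.115, 0.001]
force: [-0.2, 0.4, 0.4]
width: 1.003
gripper_force: 0.0
```

>>> {"name": "arm_command", "arguments": {
  "targets": [
    [[0,0,0,0,0,0],[0,0,0,0,0,0],[0,0,0,0,0,0],[0,0,0,0,0,0]]
  ]
}}

```text
clock: 3.5
position: [0.5468, -0.079, 0.1999]
ee_rot: [-0.407, 3.115, 0.001]
force: [0.2, -0.1, 0.7]
width: 1.001
gripper_force: 0.0
```

```bash
python3 - <<'E'
from h import *
im=get('wrist');np.save('w3.npy',im,allow_pickle=True);save(im,'w3.png')
s=arm.observe();print(s['clock'],s['position'],s['ee_rot'],s['joints'][6])
C=np.linalg.inv(im['C']);p=C[:3,:3]@np.array([.547,-.079,.063])+C[:3,3];print(p[:2]/p[2]*im['fx']+[im['cx'],im['cy']])
E
```

```text
3.55 [ 0.54681355 -0.07931611  0.1998466 ] [-4.06719908e-01  3.11495924e+00  4.14052504e-04] 1.9497121369154424
[256.41734467 193.63324043]
```

View pics/w3.png

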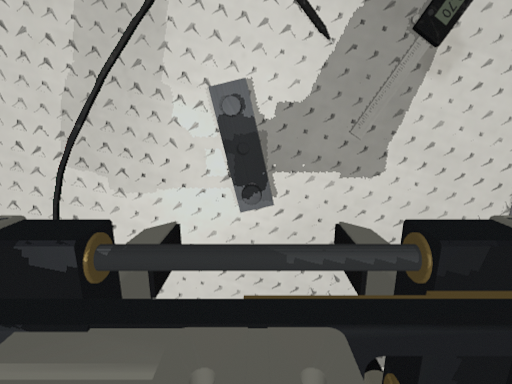

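The stand's pins are at (252,192), under the tool, and (232,104). Next I'll check heights and centres from the depth map.

```bash
python3 - <<'E'
from h import *
w=np.load('w3.npy',allow_pickle=True).item();c=cloud(w)
for lo,hi,box in ((.058,.068,(170,225,225,280)),(.041,.051,(85,125,210,255))):
    a,b,e,f=box;m=np.zeros((384,512),np.uint8);m[a:b,e:f]=((c[a:b,e:f,2]>lo)&(c[a:b,e:f,2]<hi))
    k=max(cv2.findContours(m,0,1)[0],key=cv2.contourArea);(u,v),r=cv2.minEnclosingCircle(k)
    print(m.sum(),u,v,r,np.median(c[m>0],0),ray(w,u,v,(lo+hi)/2))
g=cv2.cvtColor(w['pixels'],cv2.COLOR_RGB2GRAY)
a=cv2.resize(w['pixels'][165:225,220:285,::-1],None,fx=6,fy=6,interpolation=cv2.INTER_CUBIC);cv2.imwrite('pics/w4.png',cv2.convertScaleAbs(a,alpha=2))
E
```

```text
316 251.28628540039062 193.98387145996094 10.16178035736084 [ 0.54881204 -0.0837935   0.06257858] [ 0.54867947 -0.08389483  0.063     ]
343 231.25 104.75 10.753006935119629 [ 0.4700045  -0.12532745  0.04567222] [ 0.4699882  -0.12526264  0.046     ]
```

View pics/w4.png

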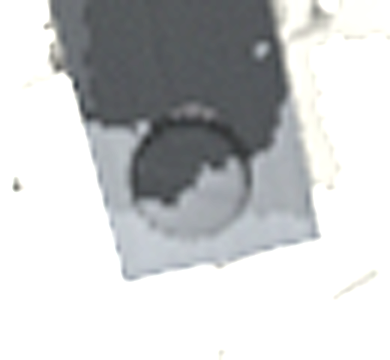

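The pin under the tool is the tall one, with its top at z=0.0626. Its centre is at (0.5487,-0.0839).

>>> {"name": "arm_command", "arguments": {
  "targets": [
    [[-0.0006,-0.0049,0.02,0,0,0],[0,0,0.025,0,0,0],[0,0,0.025,0,0,0],[0,0,0.025,0,0,0],[0,0,0.025,0,0,0],[0,0,0.013,0,0,0],[0,0,0.01,0,0,0],[0,0,0,0,0,0],[0,0,0,0,0,0]]
  ]
}}

```text
clock: 4.68
position: [0.5491, -0.0849, 0.0574]
ee_rot: [-0.404, 3.114, -0.0]
force: [0.6, -0.6, 0.7]
width: 0.996
gripper_force: 0.0
```

>>> {"name": "arm_command", "arguments": {
  "targets": [
    [[0,0,0,0,0,0],[0,0,0,0,0,0],[0,0,0,0,0,0],[0,0,0,0,0,0],[0,0,0,0,0,0],[0,0,0,0,0,0],[0,0,0,0,0,0],[0,0,0,0,0,0]]
  ],
  "jaw": 0.012,
  "newtons": 15
}}

```text
clock: 5.68
position: [0.5486, -0.0849, 0.0567]
ee_rot: [-0.404, 3.115, 0.0]
force: [0.4, 0.9, -0.2]
width: 0.209
gripper_force: 15.0
```

>>> {"name": "arm_command", "arguments": {
  "targets": [
    [[0,0,-0.012,0,0,0],[0,0,-0.02,0,0,0],[0,0,-0.025,0,0,0],[0,0,-0.025,0,0,0],[0,0,-0.013,0,0,0],[0,0,0,0,0,0]]
  ]
}}

```text
clock: 6.42
position: [0.5491, -0.0849, 0.1527]
ee_rot: [-0.404, 3.114, -0.0]
force: [-0.4, -0.3, -1.5]
width: 0.21
gripper_force: 15.0
```

>>> {"name": "arm_command", "arguments": {
  "targets": [
    [[0.0037,0.0427,0,0,0,0],[0.0037,0.0427,0,0,0,0],[0.0037,0.0427,0,0,0,0],[0.0037,0.0427,0,0,0,0],[0.0037,0.0427,0,0,0,0],[0.0037,0.0427,0,0,0,0],[0.0037,0.0427,0,0,0,0],[0.0037,0.0427,0,0,0,0],[0.0037,0.0427,0,0,0,0],[0.0037,0.0427,0,0,0,0]]
  ]
}}

```text
clock: 7.68
position: [0.4028, 0.3194, 0.1507]
ee_rot: [0.404, -3.114, 0.001]
force: [1.1, 0.1, -0.3]
width: 0.211
gripper_force: 15.0
```

>>> {"name": "arm_command", "arguments": {
  "targets": [
    [[0,0,0,0,0,0],[0,0,0,0,0,0],[0,0,0,0,0,0],[0,0,0,0,0,0]]
  ]
}}

```text
clock: 8.18
position: [0.4043, 0.3175, 0.1517]
ee_rot: [0.402, -3.116, 0.001]
force: [0.5, -0.7, -0.3]
width: 0.215
gripper_force: 15.0
```

```bash
python3 - <<'E'
from h import *
im=get('wrist');np.save('w5.npy',im,allow_pickle=True)
s=arm.observe();print(s['clock'],s['position'],s['ee_rot'],s['width'],s['gripper_force'])
cv2.imwrite('pics/w5.png',cv2.resize(im['pixels'][80:280,150:370,::-1],None,fx=3,fy=3,interpolation=cv2.INTER_CUBIC))
E
```

```text
8.225 [0.40426317 0.31770401 0.15171141] [-4.01963210e-01  3.11576310e+00 -2.95710326e-04] 0.20797820435081532 14.999939203262329
```

View pics/w5.png

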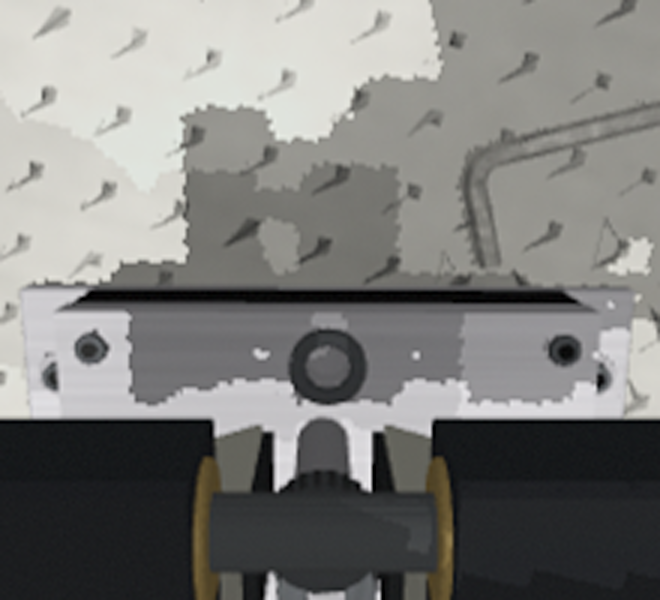

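The bush is at crop (327,366), which is (258.7,201.7) in the full frame. The pin shank spans crop columns 302–347, and its nose ends at row 418.

```bash
python3 - <<'E'
from h import *
w=np.load('w5.npy',allow_pickle=True).item();T=np.array(w['T_tool_cam']);Ti=np.linalg.inv(T)
print('bush',ray(w,258.7,201.7,.053), 'TCP',arm.observe()['position'])
def pr(p):
    q=Ti[:3,:3]@p+Ti[:3,3];return q[:2]/q[2]*w['fx']+[w['cx'],w['cy']]
t=np.linspace(0,6.28,73)
for z,r in((.049,.0045),(.046,.006)):
    P=np.array([pr(np.array([r*np.cos(a),r*np.sin(a),z])) for a in t]);print(z,P.min(0),P.max(0),'crop',((P.min(0)-[150,80])*3),(P.max(0)-[150,80])*3)
for z in (.04,.046): print(pr(np.array([0,0.001,z]))-pr(np.array([0,0,z])),pr(np.array([0.001,0,z]))-pr(np.array([0,0,z])))
g=cv2.cvtColor(w['pixels'],cv2.COLOR_RGB2GRAY);print(g[212:232,257],g[228:232,244:272])
E
```

```text
bush [0.40203602 0.3190418  0.053     ] TCP [0.40426317 0.31770401 0.15171141]
0.049 [249.61942078 216.53482964] [262.41347775 228.65464558] crop [298.85826235 409.60448892] [337.24043326 445.96393673]
0.046 [247.33870378 215.81911438] [264.65128038 232.19808869] crop [292.01611135 407.45734315] [343.95384114 456.59426606]
[1.48699169e+00 6.06267095e-04] [-0.00147212 -1.40462413]
[1.44273385e+00 5.75624783e-04] [-0.00137152 -1.36655046]
[ 50  43  64 170 202 200 178 118  75  79  80  80  81  81  81  81  81  80
  80  81] [[216 216 216 219 208 106  73  77  78  78  80  80  81  81  81  81  79  80
   80  79  75  98 177 222 217 217 217 217]
 [216 215 216 219 207  88  73  77  78  79  80  80  81  80  81  81  80  79
   79  78  75  85 166 221 217 216 216 217]
 [215 215 216 219 207  65  75  77  78  79  79  80  81  80  81  80  81  80
   80  80  75  87 166 221 216 215 214 215]
 [217 216 216 217 193  65  75  77  79  79  79  80  82  81  81  81  80  80
   80  79  76  78 160 222 217 215 215 215]]
```

```bash
python3 - <<'E'
from h import *
w=np.load('w5.npy',allow_pickle=True).item();T=np.array(w['T_tool_cam']);Ti=np.linalg.inv(T)
def pr(p):
    q=Ti[:3,:3]@p+Ti[:3,3];return q[:2]/q[2]*w['fx']+[w['cx'],w['cy']]
t=np.linspace(0,6.28,73)
for z,r in((.006,.01),(-.006,.01)):
    P=np.array([pr(np.array([r*np.cos(a),r*np.sin(a),z])) for a in t]);print(z,P.min(0),P.max(0),(pr(np.array([.001,0,z]))-pr(np.array([0,0,z])))[1])
P=w['pixels']
g=cv2.cvtColor(P,cv2.COLOR_RGB2GRAY);print('col',[(v,g[v,257]) for v in range(226,246)],[(v,g[v,257]) for v in range(266,290)])
c=cloud(w);print([(v,c[v,257].round(4)) for v in (224,230,234,240,272,275)])
Q=np.eye(4)
for v in (218,222,228,234,272,276):
    for u in(253,257,261):
        z=w['z_map'][v,u];p=T@np.array([(u-w['cx'])/w['fx']*z,(v-w['cy'])/w['fy']*z,z,1]);print(v,u,(p[:3]*1e3).round(1))
E
```

```text
0.006 [237.63302395 231.49859355] [273.62961263 264.7993839 ] -1.6672396206875248
-0.006 [236.04201661 240.12772513] [274.92615705 275.76885276] -1.7845624179317383
col [(226, np.uint8(81)), (227, np.uint8(81)), (228, np.uint8(81)), (229, np.uint8(80)), (230, np.uint8(80)), (231, np.uint8(81)), (232, np.uint8(80)), (233, np.uint8(81)), (234, np.uint8(81)), (235, np.uint8(82)), (236, np.uint8(68)), (237, np.uint8(43)), (238, np.uint8(38)), (239, np.uint8(39)), (240, np.uint8(38)), (241, np.uint8(38)), (242, np.uint8(40)), (243, np.uint8(42)), (244, np.uint8(43)), (245, np.uint8(45))] [(266, np.uint8(55)), (267, np.uint8(54)), (268, np.uint8(55)), (269, np.uint8(52)), (270, np.uint8(49)), (271, np.uint8(51)), (272, np.uint8(50)), (273, np.uint8(50)), (274, np.uint8(49)), (275, np.uint8(50)), (276, np.uint8(45)), (277, np.uint8(99)), (278, np.uint8(166)), (279, np.uint8(187)), (280, np.uint8(184)), (281, np.uint8(184)), (282, np.uint8(182)), (283, np.uint8(178)), (284, np.uint8(144)), (285, np.uint8(98)), (286, np.uint8(103)), (287, np.uint8(102)), (288, np.uint8(102)), (289, np.uint8(101))]
[(224, array([0.3998, 0.317 , 0.1182])), (230, array([0.3996, 0.317 , 0.1294])), (234, array([0.3995, 0.317 , 0.1363])), (240, array([0.396 , 0.3161, 0.1538])), (272, array([0.4121, 0.3204, 0.1569])), (275, array([0.4138, 0.3208, 0.1569]))]
218 253 [-14.3  -3.  102.2]
218 257 [-14.4   0.6 102.4]
218 261 [-14.6   4.2 103.1]
222 253 [ 3.8 -2.  39.4]
222 257 [ 4.6  0.7 37.3]
222 261 [ 3.7  3.4 39.8]
228 253 [ 3.7 -1.8 28.4]
228 257 [ 4.5  0.7 26.2]
228 261 [ 3.8  3.2 27.9]
234 253 [ 3.9 -1.6 17.6]
234 257 [ 4.8  0.7 15.4]
234 261 [ 3.9  3.1 17.7]
272 253 [-7.5 -1.3 -6.5]
272 257 [-8.2  0.8 -5.2]
272 261 [-7.6  2.9 -6.5]
276 253 [-9.8 -1.3 -6.5]
276 257 [-9.9  0.8 -6.3]
276 261 [-10.5   2.9  -5.4]
```

>>> {"name": "arm_command", "arguments": {
  "targets": [
    [[0.0025,0.001,0,0,0,0],[0,0,0.015,0,0,0],[0,0,0.015,0,0,0],[0,0,0.012,0,0,0],[0,0,0,0,0,0],[0,0,0,0,0,0],[0,0,0,0,0,0]]
  ]
}}

```text
clock: 9.1
position: [0.4015, 0.3191, 0.1102]
ee_rot: [-0.404, 3.115, 0.001]
force: [0.2, 1.3, -0.5]
width: 0.21
gripper_force: 15.0
```

```bash
python3 - <<'E'
from h import *
im=get('wrist');np.save('w6.npy',im,allow_pickle=True)
s=arm.observe();print(s['clock'],s['position'],s['force'])
cv2.imwrite('pics/w6.png',cv2.resize(im['pixels'][190:250,215:300,::-1],None,fx=9,fy=9,interpolation=cv2.INTER_CUBIC))
E
```

```text
9.15 [0.40146396 0.31906954 0.11018034] [-0.23160603 -0.10480263 -0.471034  ]
```

View pics/w6.png

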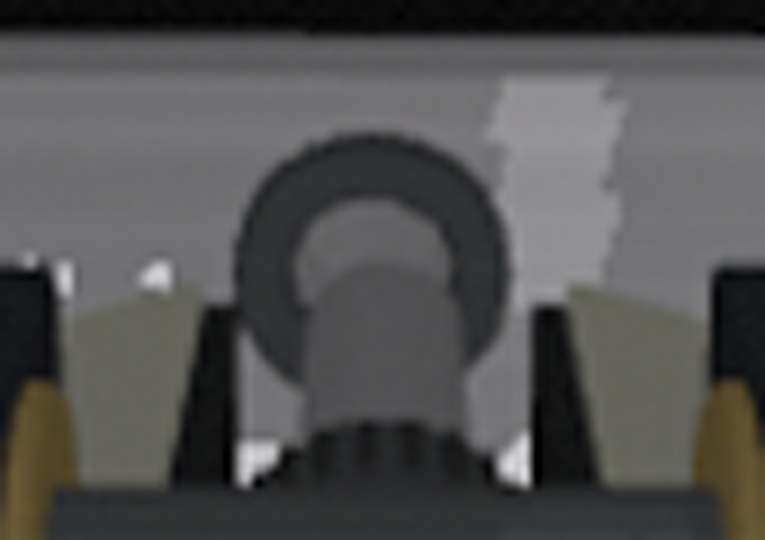

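The bush ring is centred at about crop (372,267). The pin shank is centred at about column 384, with its nose edge at row 262. So the pin is about 0.8 mm off toward tool +y. I'll compute the tool-x offset next.

```bash
python3 - <<'E'
from h import *
w=np.load('w6.npy',allow_pickle=True).item();T=np.array(w['T_tool_cam']);Ti=np.linalg.inv(T)
def pr(p):
    q=Ti[:3,:3]@p+Ti[:3,3];return q[:2]/q[2]*w['fx']+[w['cx'],w['cy']]
f=lambda p:((pr(p)-[215,190]+.5)*9-.5).round(0)
t=np.linspace(0,6.28,73)
def ext(x,y,z,r):
    P=np.array([f(np.array([x+r*np.cos(a),y+r*np.sin(a),z])) for a in t]);return P.min(0),P.max(0)
zb=.1102-.053
for x in (0,.001,.002,.003): print('bush x',x,ext(x,0,zb,.0115),ext(x,0,zb,.0066))
for x in (0,-.001,-.002): print('tip',x,ext(x,.001,.0487,.0045),ext(x,.001,.0457,.006))
for v in (222,226,230):
    for u in(255,258,261):
        z=w['z_map'][v,u];p=T@np.array([(u-w['cx'])/w['fx']*z,(v-w['cy'])/w['fy']*z,z,1]);print(v,u,(p[:3]*1e3).round(1))
E
```

```text
bush x 0 (array([232., 128.]), array([515., 397.])) (array([292., 186.]), array([455., 341.]))
bush x 0.001 (array([232., 116.]), array([515., 385.])) (array([292., 174.]), array([455., 329.]))
bush x 0.002 (array([232., 104.]), array([515., 374.])) (array([292., 162.]), array([455., 318.]))
bush x 0.003 (array([232.,  92.]), array([516., 362.])) (array([292., 150.]), array([455., 306.]))
tip 0 (array([328., 244.]), array([444., 353.])) (array([308., 238.]), array([464., 385.]))
tip -0.001 (array([328., 256.]), array([444., 365.])) (array([308., 250.]), array([464., 397.]))
tip -0.002 (array([328., 268.]), array([443., 377.])) (array([308., 262.]), array([464., 409.]))
222 255 [ 4.1 -0.6 38.6]
222 258 [ 4.6  1.4 37.1]
222 261 [ 3.7  3.4 39.8]
226 255 [ 4.1 -0.6 31. ]
226 258 [ 4.5  1.4 29.7]
226 261 [ 4.1  3.3 31. ]
230 255 [ 4.3 -0.5 23.2]
230 258 [ 4.2  1.3 23.4]
230 261 [ 4.   3.2 24.1]
```

>>> {"name": "arm_command", "arguments": {
  "targets": [
    [[0.001,-0.001,0,0,0,0],[0,0,0.004,0,0,0],[0,0,0.003,0,0,0],[0,0,0.003,0,0,0],[0,0,0.003,0,0,0],[0,0,0.002,0,0,0],[0,0,0,0,0,0],[0,0,0,0,0,0]]
  ]
}}

```text
clock: 10.15
position: [0.4005, 0.3177, 0.0948]
ee_rot: [-0.404, 3.115, 0.0]
force: [-0.5, 1.1, -1.2]
width: 0.209
gripper_force: 15.0
```

>>> {"name": "arm_command", "arguments": {
  "targets": [
    [[0,0,0.003,0,0,0],[0,0,0.003,0,0,0],[0,0,0.003,0,0,0],[0,0,0,0,0,0],[0,0,0,0,0,0]]
  ]
}}

```text
clock: 10.78
position: [0.4005, 0.3176, 0.0857]
ee_rot: [-0.404, 3.115, 0.0]
force: [0.8, -0.0, -1.7]
width: 0.21
gripper_force: 15.0
```

```bash
python3 - <<'E'
from h import *
im=get('wrist');np.save('w7.npy',im,allow_pickle=True)
s=arm.observe();print(s['clock'],s['position'],s['force'],s['width'])
cv2.imwrite('pics/w7.png',cv2.resize(im['pixels'][190:250,215:300,::-1],None,fx=6,fy=6,interpolation=cv2.INTER_CUBIC))
T=np.array(im['T_tool_cam']);w=im
for v in (226,230,234):
    for u in(255,258,261):
        z=w['z_map'][v,u];p=T@np.array([(u-w['cx'])/w['fx']*z,(v-w['cy'])/w['fy']*z,z,1]);print(v,u,(p[:3]*1e3).round(1))
E
```

```text
10.825 [0.40049684 0.31762003 0.08575648] [ 0.22949752  0.36956989 -0.66332228] 0.2127116150859699
226 255 [ 3.6 -0.6 32.2]
226 258 [ 3.8  1.4 31.8]
226 261 [ 4.   3.3 31.1]
230 255 [ 4.2 -0.5 23.6]
230 258 [ 4.2  1.3 23.6]
230 261 [ 3.4  3.2 25.5]
234 255 [ 4.2 -0.4 16.9]
234 258 [ 4.3  1.3 16.7]
234 261 [ 3.8  3.1 17.9]
```

>>> {"name": "arm_command", "arguments": {
  "targets": [
    [[0,0,0,0,0,0],[0,0,0,0,0,0],[0,0,0,0,0,0],[0,0,0,0,0,0],[0,0,0,0,0,0],[0,0,0,0,0,0]]
  ],
  "jaw": 0.05
}}

```text
clock: 11.58
position: [0.4005, 0.3176, 0.0858]
ee_rot: [-0.404, 3.115, 0.0]
force: [0.3, 0.5, 0.3]
width: 0.542
gripper_force: 0.0
```

>>> {"name": "arm_command", "arguments": {
  "targets": [
    [[0,0,-0.005,0,0,0],[0,0,-0.015,0,0,0],[0,0,-0.02,0,0,0],[0,0,-0.02,0,0,0],[0,0,0,0,0,0],[0,0,0,0,0,0]]
  ]
}}

```text
clock: 12.32
position: [0.4004, 0.3175, 0.1458]
ee_rot: [-0.404, 3.115, 0.0]
force: [0.7, -0.5, -1.1]
width: 0.548
gripper_force: 0.0
```

```bash
cat >> h.py <<'E'
def pinz(im,b=(.4025,.318),z=(.06,.1)):
    c=cloud(im);m=(np.hypot(c[...,0]-b[0],c[...,1]-b[1])<.014)&(c[...,2]>z[0])&(c[...,2]<z[1])
    return m.sum(),(np.percentile(c[m],[5,50,95],axis=0).round(4).tolist() if m.sum() else None)
E
python3 - <<'E'
from h import *
for n in('wrist','top','scene'): print(n,pinz(get(n)))
s=arm.observe();print(s['clock'],s['position'],s['width'])
E
```

```text
wrist (np.int64(654), [[0.3926, 0.3106, 0.0818], [0.4004, 0.3188, 0.089], [0.4094, 0.3272, 0.0901]])
top (np.int64(0), None)
scene (np.int64(77), [[0.3942, 0.3081, 0.0645], [0.4012, 0.3121, 0.0828], [0.4096, 0.3218, 0.0901]])
12.475 [0.40013043 0.31728938 0.14510786] 0.5457333832941645
```

The pin stands released with its head top at z ≈ 0.0895, so it is resting on the collar. Now to the handle.

>>> {"name": "arm_command", "arguments": {
  "targets": [
    [[-0.03,-0.0026,0,0,0,0],[-0.03,-0.0026,0,0,0,0],[-0.03,-0.0026,0,0,0,0],[-0.0306,-0.0027,0,0,0,0],[0,0,0,0,0,0.085],[0,0,0,0,0,0.085],[0,0,0,0,0,0],[0,0,0,0,0,0]]
  ]
}}

```text
clock: 13.48
position: [0.5195, 0.3382, 0.1454]
ee_rot: [0.142, -3.138, 0.001]
force: [-0.3, -0.1, -0.4]
width: 0.546
gripper_force: 0.0
```

```bash
python3 - <<'E'
from h import *
s=arm.observe();print(s['clock'],s['position'],s['ee_rot'],R.from_rotvec(s['ee_rot']).as_matrix().round(3)[:2,0])
im=get('wrist');c=cloud(im)
m=(np.hypot(c[...,0]-.5197,c[...,1]-.3386)<.02)&(abs(c[...,2]-.1)<.006);print(m.sum(),np.median(c[m],0) if m.sum() else '')
for n,i in(('wrist',im),('scene',get('scene')),('top',get('top'))): print(n,pinz(i))
E
```

```text
13.475 [0.51953037 0.3381942  0.14535066] [ 1.41568414e-01 -3.13788526e+00  6.55336784e-04] [-0.996 -0.09 ]
448 [0.51733483 0.34009152 0.09975605]
wrist (np.int64(973), [[0.3949, 0.3114, 0.0835], [0.4035, 0.3196, 0.0891], [0.4117, 0.3279, 0.0903]])
scene (np.int64(79), [[0.3948, 0.3077, 0.0619], [0.4016, 0.3128, 0.0818], [0.4091, 0.3221, 0.0902]])
top (np.int64(0), None)
```

>>> {"name": "arm_command", "arguments": {
  "targets": [
    [[0.001,0,0.02,0,0,0],[0,0,0.02,0,0,0],[0,0,0.0155,0,0,0],[0,0,0,0,0,0],[0,0,0,0,0,0]]
  ]
}}

```text
clock: 14.25
position: [0.5191, 0.3384, 0.0908]
ee_rot: [-0.138, 3.138, 0.001]
force: [-0.9, -0.3, 0.3]
width: 0.543
gripper_force: 0.0
```

>>> {"name": "arm_command", "arguments": {
  "targets": [
    [[0,0,0,0,0,0],[0,0,0,0,0,0],[0,0,0,0,0,0],[0,0,0,0,0,0],[0,0,0,0,0,0]]
  ],
  "jaw": 0.01,
  "newtons": 5
}}

```text
clock: 14.88
position: [0.5189, 0.3385, 0.0904]
ee_rot: [-0.139, 3.138, 0.001]
force: [0.0, 0.4, 1.3]
width: 0.196
gripper_force: 5.0
```

```bash
python3 - <<'E'
from h import *
s=arm.observe();print(s['clock'],s['position'],s['width'],s['force'],s['gripper_force'])
for n in ('wrist','scene'): print(n,pinz(get(n)))
E
```

```text
14.875 [0.51885848 0.33846595 0.09042167] 0.1957702262284968 [0.03581833 0.40093122 1.28247831] 5.000010207295418
wrist (np.int64(1475), [[0.4011, 0.3115, 0.0813], [0.4066, 0.3204, 0.089], [0.4122, 0.3286, 0.0903]])
scene (np.int64(80), [[0.3946, 0.3086, 0.0634], [0.4017, 0.313, 0.0826], [0.4093, 0.3211, 0.0903]])
```

>>> {"name": "arm_command", "arguments": {
  "targets": [
    [[5e-05,-0.0024,0,0,0,0.0436],[5e-05,-0.0024,0,0,0,0.0436],[5e-05,-0.0024,0,0,0,0.0436],[5e-05,-0.0024,0,0,0,0.0436],[5e-05,-0.0024,0,0,0,0.0436],[5e-05,-0.0024,0,0,0,0.0436]]
  ]
}}

```text
clock: 15.72
position: [0.518, 0.3239, 0.0903]
ee_rot: [-0.276, -3.129, -0.0]
force: [-2.1, 4.1, 4.1]
width: 0.194
gripper_force: 5.0
```

```bash
cat > st.py <<'E'
from h import *
s=arm.observe();print(s['clock'],s['position'].round(4),s['width'].round(3),s['force'].round(1),s['gripper_force'])
x=R.from_rotvec(s['ee_rot']).as_matrix()[:,0];print('crank deg',np.degrees(np.arctan2(-x[1],-x[0])).round(1),'piv',(s['position']+.055*x).round(4))
r=pinz(get('wrist'));print(r[0],r[1] and r[1][2])
E
python3 st.py
```

```text
Traceback (most recent call last):
  File "st.py", line 2, in <module>
    s=arm.observe();print(s['clock'],s['position'].round(4),s['width'].round(3),s['force'].round(1),s['gripper_force'])
                                                            ^^^^^^^^^^^^^^^^
AttributeError: 'float' object has no attribute 'round'
```

>>> {"name": "arm_command", "arguments": {
  "targets": [
    [[2e-05,-0.00144,0,0,0,0.0262],[2e-05,-0.00144,0,0,0,0.0262],[2e-05,-0.00144,0,0,0,0.0262]]
  ]
}}

```text
clock: 16.1
position: [0.517, 0.3198, 0.0903]
ee_rot: [-0.397, -3.116, -0.0]
force: [-2.6, 5.3, 4.9]
width: 0.194
gripper_force: 5.0
```

```bash
sed -i "s/s\['width'\].round(3)/s['width']/" st.py; python3 st.py
```

```text
16.1 [0.517  0.3198 0.0903] 0.19435648364094496 [-2.6  5.3  4.9] 5.001154392957687
crank deg -14.5 piv [0.4638 0.3336 0.0904]
2036 [0.4121, 0.3284, 0.0903]
```

>>> {"name": "arm_command", "arguments": {
  "targets": [
    [[2e-05,-0.00144,0,0,0,0.0262],[2e-05,-0.00144,0,0,0,0.0262],[2e-05,-0.00144,0,0,0,0.0262]]
  ]
}}

```text
clock: 16.52
position: [0.5158, 0.3158, 0.0904]
ee_rot: [-0.519, -3.098, -0.001]
force: [-3.3, 4.8, 4.9]
width: 0.192
gripper_force: 5.0
```

```bash
python3 st.py
```

```text
16.525 [0.5158 0.3158 0.0904] 0.19239953252206674 [-3.3  4.8  4.9] 5.001137405633926
crank deg -19.0 piv [0.4638 0.3337 0.0904]
2017 [0.4123, 0.3281, 0.0903]
```

>>> {"name": "arm_command", "arguments": {
  "targets": [
    [[2e-05,-0.00144,0,0,0,0.0262],[2e-05,-0.00144,0,0,0,0.0262],[2e-05,-0.00144,0,0,0,0.0262]]
  ]
}}

```text
clock: 16.95
position: [0.5141, 0.3118, 0.0903]
ee_rot: [-0.64, -3.075, -0.0]
force: [-3.5, 5.4, 5.0]
width: 0.196
gripper_force: 5.0
```

```bash
python3 st.py
```

```text
16.95 [0.5141 0.3118 0.0903] 0.19563936976635843 [-3.5  5.4  5. ] 5.001153387129307
crank deg -23.5 piv [0.4636 0.3337 0.0903]
1983 [0.4131, 0.3248, 0.09]
```

>>> {"name": "arm_command", "arguments": {
  "targets": [
    [[2e-05,-0.00144,0,0,0,0.0262],[2e-05,-0.00144,0,0,0,0.0262],[2e-05,-0.00144,0,0,0,0.0262]]
  ]
}}

```text
clock: 17.38
position: [0.5125, 0.3084, 0.0904]
ee_rot: [-0.76, -3.048, -0.002]
force: [0.3, 7.4, 1.5]
width: 0.196
gripper_force: 5.0
```

```bash
python3 st.py
```

```text
17.375 [0.5125 0.3084 0.0904] 0.19555315213774474 [0.3 7.4 1.5] 5.000681653618813
crank deg -28.0 piv [0.4639 0.3342 0.0904]
1514 [0.4115, 0.3286, 0.0745]
```

The pin has dropped: its head top is at 0.0745. I'll stop cranking, release the handle and lift.

>>> {"name": "arm_command", "arguments": {
  "targets": [
    [[0,0,0,0,0,0],[0,0,0,0,0,0],[0,0,0,0,0,0],[0,0,0,0,0,0],[0,0,0,0,0,0]]
  ],
  "jaw": 0.05
}}

```text
clock: 18.05
position: [0.5126, 0.3074, 0.0902]
ee_rot: [-0.759, -3.049, 0.0]
force: [0.5, 0.1, 0.3]
width: 0.549
gripper_force: 0.0
```

>>> {"name": "arm_command", "arguments": {
  "targets": [
    [[0,0,-0.01,0,0,0],[0,0,-0.02,0,0,0],[0,0,-0.025,0,0,0],[0,0,0,0,0,0],[0,0,0,0,0,0]]
  ]
}}

```text
clock: 18.68
position: [0.5123, 0.3076, 0.1452]
ee_rot: [-0.758, -3.049, -0.0]
force: [0.0, 0.2, -0.1]
width: 0.547
gripper_force: 0.0
```

```bash
python3 st.py; python3 -c "
from h import *
s=arm.observe();M=R.from_rotvec(s['ee_rot']).as_matrix();print(M.round(4),M.T@(np.array([.4015,.318,.1454])-s['position']))"
```

```text
18.675 [0.5123 0.3076 0.1452] 0.5471304233714033 [ 0.   0.2 -0.1] 0.0
crank deg -27.9 piv [0.4638 0.3333 0.1452]
780 [0.4113, 0.3286, 0.0745]
[[-8.834e-01  4.687e-01 -7.000e-04]
 [ 4.687e-01  8.834e-01 -4.000e-04]
 [ 5.000e-04 -7.000e-04 -1.000e+00]] [ 0.10270458 -0.04248401 -0.00053616]
```

>>> {"name": "arm_command", "arguments": {
  "targets": [
    [[0.0342,-0.0142,0,0,0,0],[0.0342,-0.0142,0,0,0,0],[0.0343,-0.0141,0,0,0,0],[0,0,0.01,0,0,0],[0,0,0.01,0,0,0],[0,0,0,0,0,0],[0,0,0,0,0,0]]
  ],
  "jaw": 0.0,
  "newtons": 10
}}

```text
clock: 19.6
position: [0.4028, 0.3178, 0.125]
ee_rot: [0.761, 3.048, -0.001]
force: [-0.4, 0.5, 0.4]
width: 0.004
gripper_force: 0.0
```

```bash
python3 st.py; python3 - <<'E'
from h import *
print(arm.tip_reach)
im=get('wrist');cv2.imwrite('pics/w8.png',cv2.resize(im['pixels'][130:330,150:370,::-1],None,fx=3,fy=3,interpolation=cv2.INTER_CUBIC))
E
```

```text
19.6 [0.4028 0.3178 0.125 ] 0.0036046055343696764 [-0.4  0.5  0.4] 0.0
crank deg -28.0 piv [0.3542 0.3436 0.125 ]
417 [0.4034, 0.3294, 0.0742]
0.019
```

View pics/w8.png

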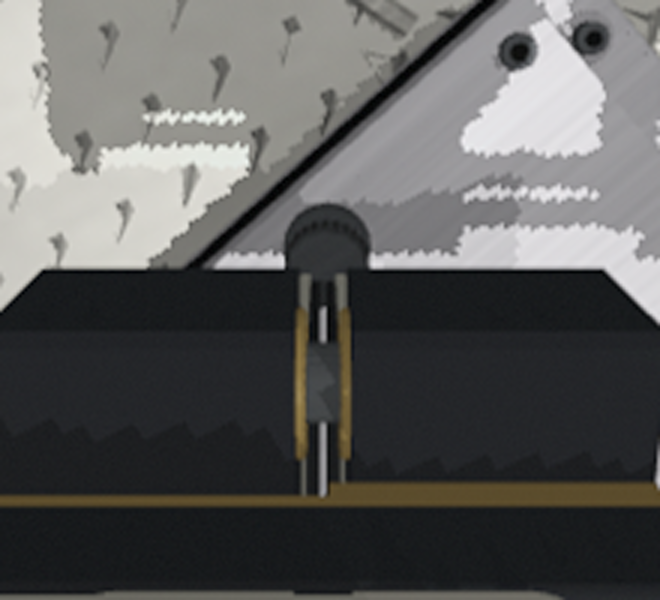

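The pin head, at crop (327,235), is upright in the bush and lined up with the closed fingers (column 323). Now I'll press gently.

>>> {"name": "arm_command", "arguments": {
  "targets": [
    [[0,0,0.012,0,0,0],[0,0,0.012,0,0,0],[0,0,0.005,0,0,0],[0,0,0.001,0,0,0],[0,0,0.001,0,0,0],[0,0,0,0,0,0],[0,0,0,0,0,0]]
  ]
}}

```text
clock: 20.58
position: [0.402, 0.3183, 0.0945]
ee_rot: [0.759, 3.048, 0.001]
force: [0.8, 0.5, -0.8]
width: 0.004
gripper_force: 0.0
```

>>> {"name": "arm_command", "arguments": {
  "targets": [
    [[0,0,0.0007,0,0,0],[0,0,0.0007,0,0,0],[0,0,0,0,0,0]]
  ]
}}

```text
clock: 20.95
position: [0.402, 0.3182, 0.0929]
ee_rot: [0.759, 3.048, 0.0]
force: [-0.0, -0.2, 0.8]
width: 0.006
gripper_force: 0.5
```

>>> {"name": "arm_command", "arguments": {
  "targets": [
    [[0,0,0.0007,0,0,0],[0,0,0.0007,0,0,0],[0,0,0,0,0,0]]
  ]
}}

```text
clock: 21.32
position: [0.4023, 0.3184, 0.0918]
ee_rot: [0.759, 3.048, 0.001]
force: [-0.1, -0.4, 5.8]
width: 0.007
gripper_force: 2.9
```

```bash
python3 st.py
```

```text
21.325 [0.4023 0.3184 0.0918] 0.006954669580097339 [-0.1 -0.4  5.8] 2.8600869292438347
crank deg -28.0 piv [0.3537 0.3442 0.0918]
315 [0.3943, 0.3277, 0.0982]
```

>>> {"name": "arm_command", "arguments": {
  "targets": [
    [[0,0,0.0007,0,0,0],[0,0,0.0007,0,0,0],[0,0,0,0,0,0]]
  ]
}}

```text
clock: 21.75
position: [0.4025, 0.3184, 0.0907]
ee_rot: [0.759, 3.048, 0.002]
force: [-0.5, -1.1, 9.1]
width: 0.004
gripper_force: 4.3
```

>>> {"name": "arm_command", "arguments": {
  "targets": [
    [[0,0,0.0008,0,0,0],[0,0,0.0008,0,0,0],[0,0,0,0,0,0]]
  ]
}}

```text
clock: 22.12
position: [0.4021, 0.3182, 0.0887]
ee_rot: [0.759, 3.048, 0.001]
force: [-0.0, -1.6, 4.8]
width: 0.006
gripper_force: 2.4
```

Past the ball's peak. I'll carry on towards home, where the TCP should be near 0.084.

>>> {"name": "arm_command", "arguments": {
  "targets": [
    [[0,0,0.001,0,0,0],[0,0,0.001,0,0,0],[0,0,0.001,0,0,0],[0,0,0,0,0,0]]
  ]
}}

```text
clock: 22.62
position: [0.4022, 0.3184, 0.0858]
ee_rot: [0.759, 3.048, 0.001]
force: [-0.6, 0.5, 5.4]
width: 0.009
gripper_force: 2.7
```

>>> {"name": "arm_command", "arguments": {
  "targets": [
    [[0,0,0.0008,0,0,0],[0,0,0.0007,0,0,0],[0,0,0,0,0,0],[0,0,0,0,0,0]]
  ]
}}

```text
clock: 23.12
position: [0.4025, 0.3186, 0.0844]
ee_rot: [0.759, 3.048, 0.002]
force: [-0.8, -0.0, 6.5]
width: 0.006
gripper_force: 3.5
```

>>> {"name": "arm_command", "arguments": {
  "targets": [
    [[0,0,0.0007,0,0,0],[0,0,0.0005,0,0,0],[0,0,0,0,0,0]]
  ]
}}

```text
clock: 23.5
position: [0.4026, 0.3186, 0.0841]
ee_rot: [0.759, 3.048, 0.003]
force: [-2.9, -3.4, 21.1]
width: 0.003
gripper_force: 10.4
```

The force stepped up at TCP 0.084, so the head is seated. Retracting and checking.

>>> {"name": "arm_command", "arguments": {
  "targets": [
    [[0,0,-0.003,0,0,0],[0,0,-0.012,0,0,0],[0,0,-0.025,0,0,0],[0,0,-0.025,0,0,0],[0,0,0,0,0,0],[0,0,0,0,0,0],[0,0,0,0,0,0]]
  ]
}}

```text
clock: 24.38
position: [0.4015, 0.3178, 0.147]
ee_rot: [-0.759, -3.048, 0.002]
force: [-1.2, -1.1, -0.1]
width: 0.004
gripper_force: 0.0
```

```bash
python3 - <<'E'
from h import *
s=arm.observe();print(s['clock'],s['position'],s['force'])
print(pinz(get('wrist'),z=(.055,.1)),pinz(get('scene'),z=(.055,.1)))
E
```

```text
24.375 [0.40146087 0.31777673 0.14699833] [-1.15413052 -1.0704404  -0.06569206]
(np.int64(503), [[0.3932, 0.3125, 0.0588], [0.401, 0.321, 0.0647], [0.4098, 0.3291, 0.0658]]) (np.int64(49), [[0.394, 0.3081, 0.0566], [0.4015, 0.3129, 0.0634], [0.4115, 0.3234, 0.066]])
```

The head top is at 0.065, so the pin is home.

```bash
python3 -c "
from cell import arm
print(arm.sign_off())"
```

```text
the job is handed in; nothing more can be done
None
```

The index pin is home in the guide bush: the depth map puts its head top at z ≈ 65 mm, the seated height. The highest wrist-force reading was about 21 N, at seating, and the job was handed in at about 24.4 s; no verdict came back.

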